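Probe the riveting block's socket and fit the stake that stands level

TASK

Lower the depth rod into the socket of the riveting block until its tip rests on the bottom, hold it there a moment to see how deep the socket is, then put the rod back upright in its wooden stand. Then take from the rack only the one stake that will stand level with the block's raised rest, and set it upright in the socket, fully home, and let go. Leave the other two stakes in the rack and do not disturb the hammer, the tin or the bottle.

Things in the scene. Friction and masses are not known exactly. Their poses are not given: they have to be found in the camera images.
- block: fixed dark steel riveting block, 180 x 150 mm. Origin on the bench surface under the bore's axis. Seen from it, the block runs from x = -60 to +120 mm and y = -75 to +75 mm. Low deck (x -60 to +50) 92 mm high; raised rest (x +50 to +120) 142 mm high, i.e. 50 mm above the deck. z up.
- bore (a point): centre of the mouth of the blind post socket, a round upright bore 32 mm across with a 4 mm chamfer, on the deck of the block (z 92 mm). Its depth is 42, 60 or 78 mm and differs from start to start; it cannot be known without probing.
- rest (a point): centre of the top face of the block's raised rest, the level to match; axes as the block's, z up
- rod_mid (a point): centre (half-way up) of the loose depth rod, 175 mm long, 0.16 kg: lower 125 mm brass, 14 mm across, flat chamfered tip; upper 50 mm a round black handle 22 mm across. z runs up the rod. Starts upright in its stand. Bands 6 mm wide are centred 42 (red), 60 (yellow) and 78 mm (blue) from the tip: tip on the socket's bottom, the band at the deck has the matching stake's colour.
- rod_tip (a point): centre of the depth rod's tip face, 87.5 mm below rod_mid along the rod
- stand: fixed dark wooden stand of the depth rod, 80 x 80 x 60 mm; origin at the centre of its underside. On its axis a round hole 19 mm across with a 4 mm chamfer, floor 15 mm above the bench: the rod's tip stands on that floor.
- rack: fixed wooden stake rack, 235 (its x) x 70 (its y) x 40 mm; origin at the centre of its underside. Three round recesses 34 mm across, floor 20 mm above the bench, at its x = -75, 0, +75 mm, hold the three stakes upright in any order.
- stake_red_mid (a point): centre (half-way up) of the loose steel stake with a red band: plain round post 28 mm across, 92 mm long, about 0.45 kg, chamfered foot, flat top. z runs up its axis. It stands level with the rest in a socket 42 mm deep (50 mm of it above the deck). Band 12 to 28 mm below the top.
- stake_red_top (a point): centre of the top face of the red stake
- stake_yellow_mid (a point): centre (half-way up) of the loose steel stake with a yellow band: plain round post 28 mm across, 110 mm long, about 0.45 kg, chamfered foot, flat top. z runs up its axis. It stands level with the rest in a socket 60 mm deep (50 mm of it above the deck). Band 12 to 28 mm below the top.
- stake_yellow_top (a point): centre of the top face of the yellow stake
- stake_blue_mid (a point): centre (half-way up) of the loose steel stake with a blue band: plain round post 28 mm across, 128 mm long, about 0.45 kg, chamfered foot, flat top. z runs up its axis. It stands level with the rest in a socket 78 mm deep (50 mm of it above the deck). Band 12 to 28 mm below the top.
- stake_blue_top (a point): centre of the top face of the blue stake
- hammer: bystander: hammer lying on the bench, 260 mm long; origin on the bench under its middle, handle to -x
- rivet_tin: bystander: open aluminium rivet tin, 66 mm across, 50 mm high; origin at its underside
- oil: bystander: yellow oil bottle, 48 mm across, 120 mm high; origin at its underside
Things that resemble listed ones, but are neither listed nor needed, are in the scene too. What is shaped like the part that bears stake_yellow_mid but purple is not meant.

How it is judged:
By the outcome, as a careful person would: the job done as asked, in the order asked, and still so for the second after the job is handed in, with the robot touching nothing.
It also fails if it takes over 72 s, if anything falls off the work surface, if the arm or the gripper's body presses on something with over 40 N, if the wrist force passes 120 N, or if a joint passes its speed limit or range.

ROBOT

A 7-joint arm with a two-finger parallel gripper is mounted at the origin on the work surface. World frame = base frame: x ahead of the robot, y to its left, z up, the work surface at z = 0. Lengths are in mm, angles in rad, forces in N, time in s.
With the tool pointing down it reaches from about 425 to 875 mm from the base axis. Payload 9.9 kg.
Tool frame: the origin (TCP) lies on the centre line of the jaws, within the pads' length; the fingertips stand 11 mm ahead of it and the grasp point (between the pads) lies 8 mm behind it; z points along the fingers, y is the line along which they close (so a half turn about z gives the same grasp; the last joint's range is limited). The gripper opens to 85 mm and grips with 20 to 120 N. Pads are 22 mm wide; open, the fingers measure 114 mm over their backs; the gripper's body (76 mm by 85 mm) begins 54 mm behind the grasp point. The pads swing forward as they close: fully open they stand 13 mm farther back than shut.
Start: joints at [-1.215, 0.576, 0.025, 1.437, -0.015, 1.129, -0.057], TCP at [287.38, 610.771, 217.189] pointing down, gripper open.
Joint ranges: [-2.76, 2.76], [-0.34, 2.15], [-1.52, 1.57], [0.19, 2.46], [-1.09, 4.23], [0.17, 1.99], [-2.82, 2.82]. Speed limits (rad/s): [2.22, 2.22, 3.01, 3.01, 3.14, 3.14, 3.14].

INTERFACE

Orientations are given as a 3x3 rotation matrix whose columns are the frame's x, y, z axes.
In Python, from plant import readout, eyes, ctrl gives the robot as it stands.
- The arm moves only by the tool step_arm, never from a script. Its argument "increments" is a list of rows, each a list of 7 numbers: the shift along the tool's x, y, z in m, then the turn, a rotation vector about the tool's x, y, z in degrees, then the gripper's target within -1 to 1 (fully open at 1, half-way at 0, shut at -1). In form: [[tx, ty, tz, ax, ay, az, jaw], ...]. A call has 1 to 20 rows; each row is the pose to reach, as a shift and turn from the pose commanded when the call began, along the tool's axes at that moment; what a row does not reach only later rows make up. A row lasts 1/8 s, in which the tool goes at most 62.5 mm and 10.7 degrees, less where a joint would pass 70% of its speed; a pose out of reach is approached as far as the arm can. A call with a gripper value outside its range is refused whole. The fingers move at their own pace and stop on an object; "squeeze" is the grip in N (left out, the last holds). Time passes only in rows, so rows that repeat a pose let the fingers close. It gives the time, the measured TCP pose, the force, the opening and the grip force at its end, in the units of the state.
- readout.state(): the state, without advancing time (a new reading comes with each control period).
- eyes.capture(name): name is "scene" or "top" or "wrist"; returns a dict with "image" (400x640x3 uint8, red, green, blue), "mtx" (3x3 intrinsics, pixels), "R" (3x3) and "t" (3): a world point X has camera coordinates R X + t. Camera axes: x right, y down, z forward; pixel columns grow to the right and rows downward; lengths in mm; the calibration is good to about 2 mm. A picture is of the moment at which its call begins. There is no depth.
- ctrl.sign_off(): hands the job in; it is judged then, once.
The state is a dict: "time": time; "joint_pos": joint angles; "dq": joint speeds; "joint_efforts": joint torques, N m; "ee_pos": TCP position; "ee_rot": TCP orientation; "contact_force": force on the tool from outside, world axes, zero at the start; "torque": the same for the moment, N m; "opening": finger opening in mm; "finger_force": force on a finger pad.
Only numpy, scipy, OpenCV 4.12 (cv2) and the standard library are available. Lean on these libraries where they do the work, as an engineer would, in place of code of your own. Each camera call takes 0.05 s, during which the arm holds its last target. There are 200 camera calls.

## Working session

There is one attempt and no reset: what is moved stays moved. The work goes in short steps, Python scripts to look and compute and a tool call to move; the robot and the scene stay as the last step left them, time stands still between calls to the robot, and variables do not carry over. Pictures are saved under pics/ and viewed, at most 10 in all, crops included, and the job is handed in when it is done.

Besides the shell and the picture viewer there is one more tool, called after "Call:" in YAML: its name, and indented under it one key for each argument. step_arm: Moves the arm, as the interface text tells. Its arguments: {"type":"object","properties":{"increments":{"type":"array","items":{"type":"array","items":{"type":"number"}}},"squeeze":{"type":"number"}},"required":["increments"]}

```bash
mkdir -p pics; ls; python3 - <<'E'
from plant import readout, eyes, ctrl
import cv2, pickle
for n in ["scene","top"]:
    c=eyes.capture(n); pickle.dump(c,open(n+".pkl","wb")); cv2.imwrite(f"pics/{n}0.png",c["image"][:,:,::-1])
    print(n,c["mtx"].tolist(),c["R"].round(3).tolist(),c["t"].round(1).tolist())
s=readout.state(); print(s["time"],s["ee_pos"],s["ee_rot"],s["opening"],s["contact_force"])
E
```

```text
pics
scene [[424.80012141520234, 0.0, 318.7500404445832], [0.0, 424.80012141520234, 197.43670379397068], [0.0, 0.0, 1.0]] [[0.76, 0.649, 0.014], [0.503, -0.574, -0.646], [-0.411, 0.499, -0.763]] [-408.7, -210.8, 1256.9]
top [[463.0568273365495, 0.0, 326.430701111391], [0.0, 463.0568273365495, 203.33041908255274], [0.0, 0.0, 1.0]] [[-0.022, -1.0, 0.018], [-0.993, 0.02, -0.118], [0.118, -0.021, -0.993]] [-15.7, 569.0, 1112.4]
0.1 [287.2083833  610.39393953 216.40577085] [[-9.04838830e-01  4.25753869e-01 -5.78168136e-04]
 [ 4.25754257e-01  9.04837784e-01 -1.37744277e-03]
 [-6.33032150e-05 -1.49252125e-03 -9.99998884e-01]] 85.4824444060687 [ 0.10294918 -0.03627399 -0.40842777]
```

View pics/scene0.png

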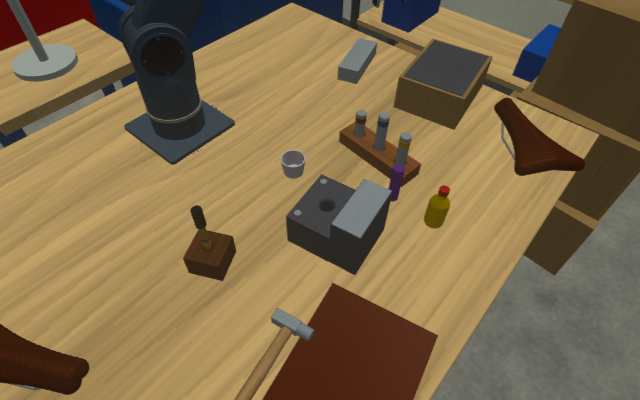

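View pics/top0.png

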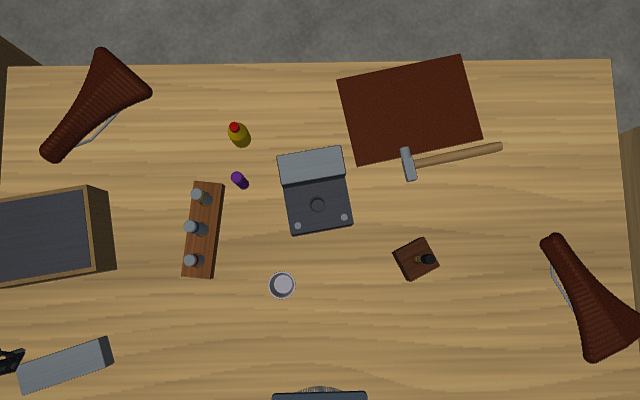

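```bash
python3 - <<'E'
import cv2, pickle, numpy as np
I={n:pickle.load(open(n+".pkl","rb"))["image"][:,:,::-1] for n in ["scene","top"]}
def crop(n,x,y,w,h,k):
    c=cv2.resize(np.ascontiguousarray(I[n][y:y+h,x:x+w]),None,fx=k,fy=k,interpolation=cv2.INTER_CUBIC)
    for i in range(0,w,10): cv2.putText(c,str(x+i),(i*k,8),0,.3,(255,255,255)) if i%20==0 else 0; cv2.line(c,(i*k,10),(i*k,14),(255,255,255))
    for i in range(0,h,10): cv2.putText(c,str(y+i),(0,i*k+4),0,.3,(255,255,255)) if i%20==0 else 0; cv2.line(c,(20,i*k),(24,i*k),(255,255,255))
    return c
a=crop("top",170,170,80,120,5); b=crop("top",385,225,80,60,5); d=crop("scene",170,195,80,60,5)
cv2.imwrite("pics/c1.png",np.hstack([a,np.vstack([b,d])]))
a=crop("scene",275,95,160,120,5); cv2.imwrite("pics/c2.png",a)
a=crop("top",265,135,100,110,5); b=crop("scene",170,190,60,110,5); cv2.imwrite("pics/c3.png",np.hstack([a,b]))
E
```

```text
(no output)
```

View pics/c1.png

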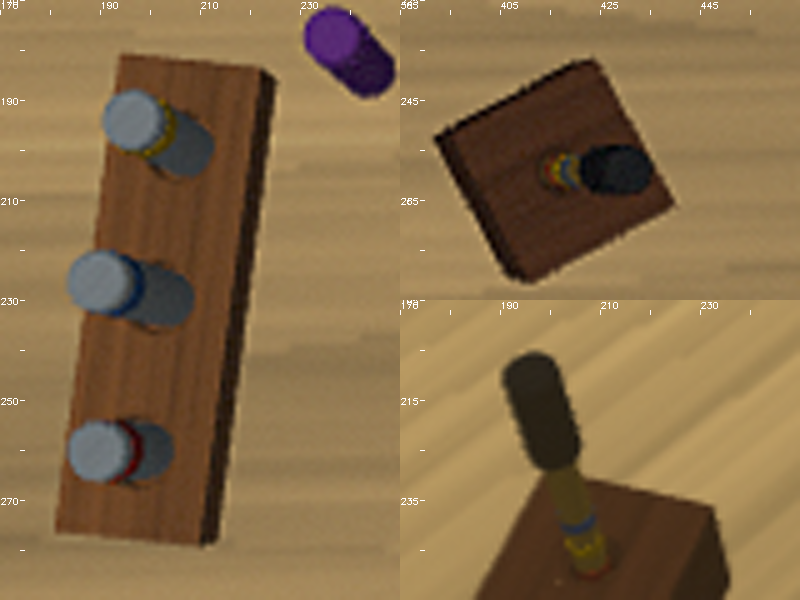

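View pics/c2.png

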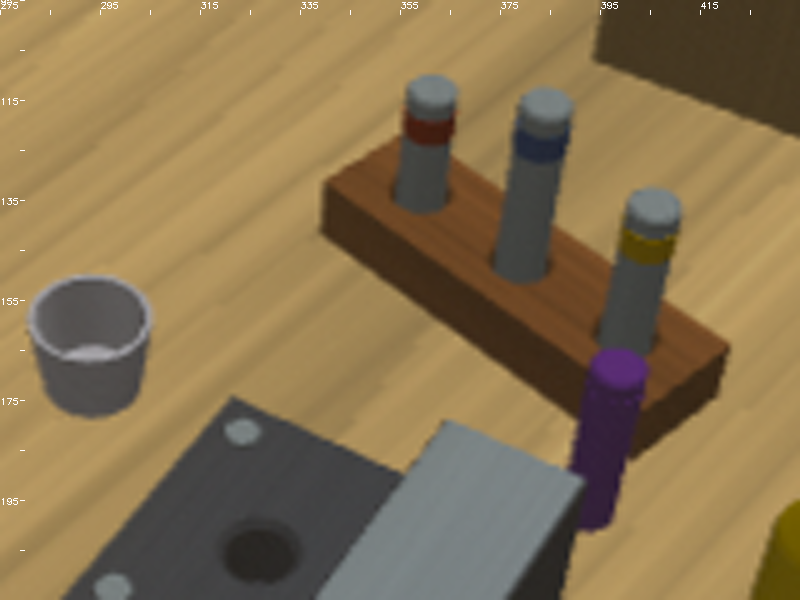

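View pics/c3.png

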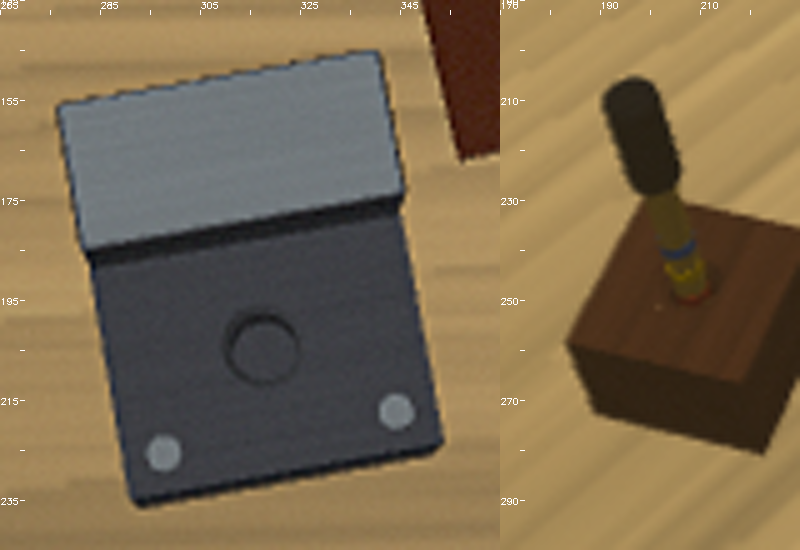

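Top view: block with bore at about (317,204), rest above it, stand (415,260), rod handle top (431,259). The rack stakes are yellow (197,194), blue (190,227) and red (190,260), with the purple decoy at (238,178). Next I fit the poses from both views.

```bash
cat > fit.py <<'E'
import numpy as np, pickle, cv2
from scipy.optimize import least_squares
C={n:pickle.load(open(f"{n}.pkl","rb")) for n in ["scene","top"]}
def proj(n,X,C=C):
    c=C[n]; p=c["mtx"]@(c["R"]@np.asarray(X,float)+c["t"]); return p[:2]/p[2]
def W(p,L): c,s=np.cos(p[2]),np.sin(p[2]); return [p[0]+c*L[0]-s*L[1],p[1]+s*L[0]+c*L[1],L[2]]
def fit(obs,p0,C=C,free=3):
    f=lambda p:np.concatenate([proj(n,W(np.r_[p,p0[free:]],L),C)-uv for n,uv,L in obs])
    r=least_squares(f,p0[:free],loss="soft_l1"); return r.x,r.fun.reshape(-1,2).round(1).tolist()
E
python3 - <<'E'
from fit import *
def on(n,uv,z):
    c=C[n]; o=-c["R"].T@c["t"]; d=c["R"].T@np.linalg.inv(c["mtx"])@[*uv,1]; return (o+d*(z-o[2])/d[2]).round(1)
for nm,z,t,s in [("red",112,(189.6,260.4),(361.4,113)),("blue",148,(189.6,226.6),(384,115.4)),("yellow",130,(196.6,194.4),(405.6,136)),("purple?",110,(236.6,177.4),(399,168.5)),("bore",92,(317.4,204.4),(327.2,205.4)),("rodtop",190,(431,259),(196.0,208)),("oiltop",120,(234,128),(444,190)),("tin",50,(282,285),(293,158))]:
    print(nm,on("top",t,z),on("scene",s,z))
hole=on("top",(412.0,259.2),60); print("stand hole approx",hole)
obs=[("top",(276.4,156),(120,75,142)),("top",(341,145),(120,-75,142)),("top",(345.6,174.4),(50,-75,142)),("top",(282.6,185),(50,75,142)),("top",(291.6,235.4),(-60,75,92)),("top",(353,223.6),(-60,-75,92)),("top",(317.4,204.4),(0,0,92)),
("scene",(327.2,205.4),(0,0,92)),("scene",(364.4,179),(50,75,142)),("scene",(392,191.4),(120,75,142)),("scene",(321.6,174.4),(-60,75,92))]
print("block",fit(obs,[560,20,0.1]))
for sub in("top","scene"): print(sub,fit([o for o in obs if o[0]==sub],[560,20,.1])[0])
obs=[("top",(194,180.6),(117.5,35,40)),("top",(222.4,183.6),(117.5,-35,40)),("top",(211,278.6),(-117.5,-35,40)),("top",(181,276),(-117.5,35,40)),("scene",(340,131.6),(-117.5,-35,40)),("scene",(420.6,164.4),(117.5,35,40))]
print("rack",fit(obs,[530,280,0]))
h=40
obs=[("top",(394.4,253),(h,h,60)),("top",(423.6,237),(h,-h,60)),("top",(440,266),(-h,-h,60)),("top",(410.4,281.6),(-h,h,60)),("scene",(184,258.4),(-h,-h,60)),("scene",(219,266.4),(h,-h,60))]
print("stand",fit(obs,[430,-200,.5]))
E
```

```text
red [435.6 286.1 112. ] [441.4 285.1 112. ]
blue [509.4 277.2 148. ] [514.6 276.8 148. ]
yellow [583.3 267.3 130. ] [589.3 266.5 130. ]
purple? [624.2 180.8 110. ] [630.8 180.3 110. ]
bore [559.6  -5.2  92. ] [566.   -6.2  92. ]
rodtop [ 427.2 -242.9  190. ] [ 429.4 -240.4  190. ]
oiltop [738.9 185.2 120. ] [747.9 181.5 120. ]
tin [372.6  83.   50. ] [376.1  84.7  50. ]
stand hole approx [ 426.8 -228.8   60. ]
block (array([ 5.61230258e+02, -5.81810166e+00,  1.43351417e-01]), [[-0.0, -1.5], [0.6, -0.9], [1.2, -0.3], [-1.5, -0.3], [-1.6, -1.2], [0.5, 0.1], [0.3, -0.7], [-1.5, -1.2], [-1.1, -1.6], [-0.1, -1.0], [-0.8, -1.1]])
top [ 5.59632526e+02 -6.24564975e+00  1.55513594e-01]
scene [ 5.65053640e+02 -7.37589752e+00  1.44446390e-01]
rack (array([ 5.11861768e+02,  2.76427137e+02, -1.18866902e-01]), [[0.1, -0.8], [0.0, -1.0], [-0.6, 0.0], [0.3, -0.2], [-1.6, -0.7], [-0.5, -1.0]])
stand (array([ 427.89582976, -241.06687359,    0.48198454]), [[-0.1, -1.0], [-0.6, -1.1], [-0.1, -0.7], [0.6, 0.1], [-1.5, -1.0], [-0.7, -1.3]])
```

```bash
cat >> fit.py <<'E'
def inc(targets, yaw_y_deg=None, P=None, R=None):
    """rows (m, deg) from current pose to world targets [x,y,z], tool vertical, tool y at yaw_y_deg"""
    from plant import readout
    from scipy.spatial.transform import Rotation as Ro
    s=readout.state(); P=np.array(s["ee_pos"]) if P is None else np.array(P); R=np.array(s["ee_rot"]) if R is None else R
    rv=np.zeros(3)
    if yaw_y_deg is not None:
        a=np.radians(yaw_y_deg); y=np.array([np.cos(a),np.sin(a),0]); z=np.array([0,0,-1.]); G=np.c_[np.cross(y,z),y,z]
        rv=np.degrees(Ro.from_matrix(R.T@G).as_rotvec())
    for t in targets: print((R.T@(np.array(t)-P)/1000).round(4).tolist(), rv.round(2).tolist())
E
python3 - <<'E'
from fit import *
inc([[287.4,610.8,340],[480,180,340],[545,-6,340]],98.5,P=[287.38,610.771,217.189])
E
```

```text
[-0.0, -0.0001, -0.1228] [-0.08, -0.02, -33.7]
[-0.3577, -0.308, -0.1223] [-0.08, -0.02, -33.7]
[-0.4957, -0.4486, -0.1221] [-0.08, -0.02, -33.7]
```

Call:
step_arm:
  increments:
    - [0, 0, -0.0615, 0, 0, 0, 1]
    - [0, 0, -0.123, 0, 0, -10, 1]
    - [-0.2, -0.17, -0.123, 0, 0, -20, 1]
    - [-0.358, -0.308, -0.123, 0, 0, -33.7, 1]
    - [-0.358, -0.308, -0.123, 0, 0, -33.7, 1]
    - [-0.358, -0.308, -0.123, 0, 0, -33.7, 1]
    - [-0.358, -0.308, -0.123, 0, 0, -33.7, 1]
    - [-0.358, -0.308, -0.123, 0, 0, -33.7, 1]
    - [-0.358, -0.308, -0.123, 0, 0, -33.7, 1]
    - [-0.496, -0.449, -0.123, 0, 0, -33.7, 1]
    - [-0.496, -0.449, -0.123, 0, 0, -33.7, 1]
    - [-0.496, -0.449, -0.123, 0, 0, -33.7, 1]
    - [-0.496, -0.449, -0.123, 0, 0, -33.7, 1]
    - [-0.496, -0.449, -0.123, 0, 0, -33.7, 1]
    - [-0.496, -0.449, -0.123, 0, 0, -33.7, 1]

```text
time: 1.98
ee_pos: [544.7, -6.0, 339.8]
ee_rot: [[-0.989, -0.148, -0.001], [-0.148, 0.989, 0.001], [0.001, 0.001, -1.0]]
contact_force: [0.6, 0.2, 0.7]
opening: 85.6
finger_force: 0.0
```

```bash
python3 - <<'E'
from fit import *
from plant import eyes,readout
c=eyes.capture("wrist"); s=readout.state()
pickle.dump((c,s),open("wrist1.pkl","wb")); cv2.imwrite("pics/w1.png",c["image"][:,:,::-1])
print(readout.state()["joint_pos"],c["mtx"],c["R"].round(4),c["t"].round(2), -c["R"].T@c["t"])
C["wrist"]=c; print(proj("wrist",[562,-6,92]))
E
```

```text
[-0.17639611  0.2932659   0.13998372  1.57866637 -0.04291336  1.27323437
  1.69106851] [[277.15103825   0.         322.56861156]
 [  0.         277.15103825 204.08668477]
 [  0.           0.           1.        ]] [[-0.1487  0.9889  0.0019]
 [ 0.935   0.14    0.326 ]
 [ 0.3221  0.0502 -0.9454]] [  85.95 -590.39  321.6 ] [461.17889948 -18.49978006 496.3282847 ]
[320.30989096 180.20182977]
```

View pics/w1.png

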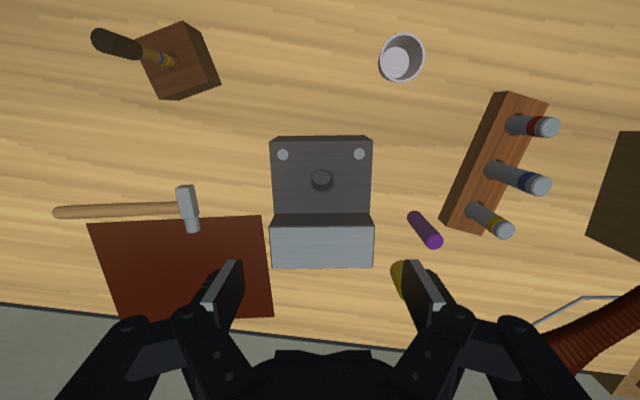

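```bash
python3 - <<'E'
from fit import *
c,s=pickle.load(open("wrist1.pkl","rb")); I=np.ascontiguousarray(c["image"][:,:,::-1])
I=cv2.convertScaleAbs(I,alpha=1.6)
a=cv2.resize(I[130:275,262:382],None,fx=4,fy=4,interpolation=cv2.INTER_CUBIC)
b=cv2.resize(I[15:110,85:225],None,fx=2.25,fy=2.25,interpolation=cv2.INTER_CUBIC)
e=cv2.resize(I[160:200,300:345],None,fx=7,fy=7,interpolation=cv2.INTER_CUBIC)
o=np.zeros((580,800,3),np.uint8); o[:,:480]=a; o[:b.shape[0],480:480+b.shape[1]]=b; o[220:500,480:795]=e
cv2.imwrite("pics/w1c.png",o)
E
```

```text
(no output)
```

View pics/w1c.png

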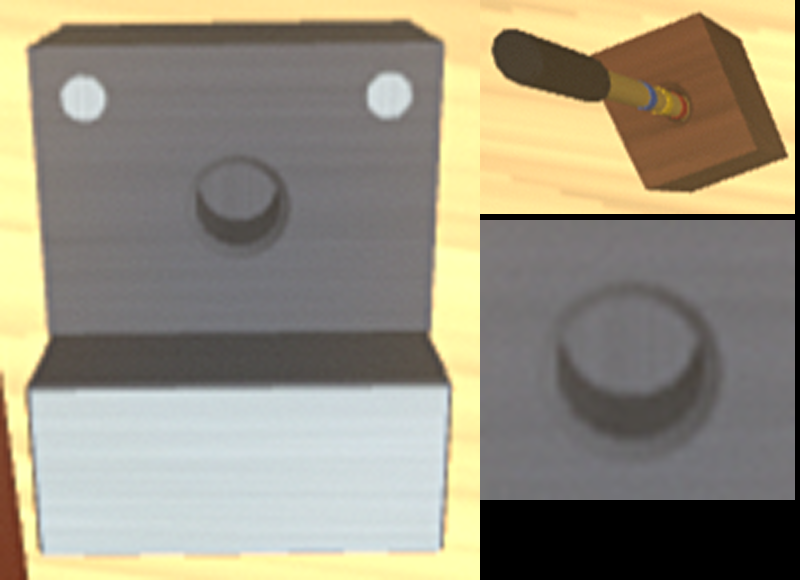

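```bash
python3 - <<'E'
from fit import *
c,s=pickle.load(open("wrist1.pkl","rb")); C["wrist"]=c
k=.3
def on(n,uv,z):
    c=C[n]; o=-c["R"].T@c["t"]; d=c["R"].T@np.linalg.inv(c["mtx"])@[*uv,1]; return (o+d*(z-o[2])/d[2]).round(1)
w=lambda u,v,*L:("wrist",(u-k,v-k),L)
obs=[w(269.5,141.5,-60,-75,92),w(372.25,140.75,-60,75,92),w(274.5,213.25,50,-75,92),w(369.5,213.25,50,75,92),w(269.5,226.25,50,-75,142),w(374.5,225.5,50,75,142),w(272.75,268.25,120,-75,142),w(372.75,267,120,75,142),w(322.6,181.3,0,0,92)]
print("block",fit(obs,[560,-6,.14]))
print("bore",on("wrist",(322.4,181),92))
h=40
print("stand",fit([w(208.1,81.7,h,h,60),w(158.3,98.6,h,-h,60),w(133.9,39.4,-h,-h,60),w(182.8,20.8,-h,h,60)],[428,-241,.48]))
print("rodtop",on("wrist",(99.5,39.2),190), "stand hole",on("wrist",(675/2.25-480/2.25+85,15+105/2.25),60))
E
```

```text
block (array([ 5.63515259e+02, -3.84732832e+00,  1.56543693e-01]), [[-0.4, -0.2], [1.7, -0.2], [-0.4, -0.0], [0.7, -0.8], [-1.4, -0.2], [1.6, -0.3], [-1.2, 1.5], [0.7, 2.0], [-0.7, 0.4]])
bore [562.8  -2.7  92. ]
stand (array([ 430.18573229, -239.91685177,    0.44005681]), [[0.3, 0.2], [0.0, 0.3], [-3.0, 0.1], [1.0, -0.6]])
rodtop [ 430.5 -241.1  190. ] stand hole [ 430.9 -237.9   60. ]
```

```bash
python3 - <<'E'
from fit import *
inc([[429,-241,300],[429,-241,200],[429,-241,167]],98.5)
E
```

```text
[0.1496, -0.2158, 0.0399] [0.04, -0.03, 0.09]
[0.1496, -0.2158, 0.1399] [0.04, -0.03, 0.09]
[0.1495, -0.2159, 0.1729] [0.04, -0.03, 0.09]
```

Call:
step_arm:
  increments:
    - [0.05, -0.072, 0.013, 0, 0, 0, 1]
    - [0.1, -0.144, 0.026, 0, 0, 0, 1]
    - [0.1496, -0.2158, 0.04, 0, 0, 0, 1]
    - [0.1496, -0.2158, 0.04, 0, 0, 0, 1]
    - [0.1496, -0.2158, 0.04, 0, 0, 0, 1]
    - [0.1496, -0.2158, 0.08, 0, 0, 0, 1]
    - [0.1496, -0.2158, 0.11, 0, 0, 0, 1]
    - [0.1496, -0.2158, 0.14, 0, 0, 0, 1]
    - [0.1496, -0.2158, 0.14, 0, 0, 0, 1]

```text
time: 3.15
ee_pos: [428.7, -239.9, 198.8]
ee_rot: [[-0.989, -0.151, -0.003], [-0.151, 0.989, 0.002], [0.003, 0.003, -1.0]]
contact_force: [1.7, 0.1, -0.1]
opening: 85.9
finger_force: 0.0
```

```bash
python3 - <<'E'
from fit import *
from plant import eyes,readout
c=eyes.capture("wrist"); s=readout.state(); print(s["ee_pos"],s["contact_force"],s["joint_pos"])
C["wrist"]=c
for p in ([429,-241,190],[429,-241,140],[429,-241,60]): print(proj("wrist",p))
I=np.ascontiguousarray(c["image"][:,:,::-1]); I=cv2.convertScaleAbs(I,alpha=1.8)
cv2.imwrite("pics/w2.png",I[100:400,120:520])
E
```

```text
[ 429.41415416 -240.75981157  200.18210914] [ 0.68614721 -1.10680786 -0.00948581] [ 0.236301    0.33397369  0.24296833  1.93695339 -0.10266221  0.88384334
  2.25306122]
[320.36085621 243.43450506]
[320.58672787 215.9619713 ]
[320.80327822 189.62318001]
```

View pics/w2.png

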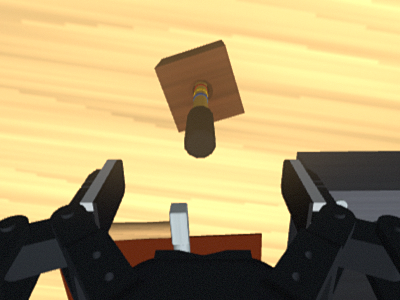

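Call:
step_arm:
  increments:
    - [0, 0, 0.018, 0, 0, 0, 1]
    - [0, 0, 0.033, 0, 0, 0, 1]
    - [0, 0, 0.033, 0, 0, 0, 0]
    - [0, 0, 0.033, 0, 0, 0, -0.7]
    - [0, 0, 0.033, 0, 0, 0, -0.7]
    - [0, 0, 0.033, 0, 0, 0, -0.7]
    - [0, 0, 0.033, 0, 0, 0, -0.7]
    - [0, 0, 0.033, 0, 0, 0, -0.7]
  squeeze: 40

```text
time: 4.2
ee_pos: [429.6, -242.6, 168.0]
ee_rot: [[-0.989, -0.148, 0.002], [-0.148, 0.989, -0.001], [-0.002, -0.001, -1.0]]
contact_force: [0.4, 0.6, 5.2]
opening: 19.0
finger_force: 38.9
```

```bash
python3 - <<'E'
from fit import *
from plant import readout
print(readout.state()["ee_pos"],readout.state()["contact_force"],readout.state()["torque"])
inc([[562.7,-4.5,317],[562.7,-4.5,255]],98.5,P=[429,-241,167])
E
```

```text
[ 429.64774854 -242.57710816  168.04133085] [0.36140059 0.64064101 5.2484917 ] [ 0.03478637  0.00037835 -0.03300929]
[-0.1674, 0.214, -0.1499] [-0.05, 0.09, -0.01]
[-0.1673, 0.2141, -0.0879] [-0.05, 0.09, -0.01]
```

Call:
step_arm:
  increments:
    - [0, 0, -0.01, 0, 0, 0, -0.7]
    - [0, 0, -0.03, 0, 0, 0, -0.7]
    - [0, 0, -0.06, 0, 0, 0, -0.7]
    - [0, 0, -0.1, 0, 0, 0, -0.7]
    - [0, 0, -0.15, 0, 0, 0, -0.7]
    - [0, 0, -0.15, 0, 0, 0, -0.7]

```text
time: 4.95
ee_pos: [430.2, -243.2, 321.0]
ee_rot: [[-0.989, -0.147, 0.006], [-0.147, 0.989, -0.003], [-0.006, -0.003, -1.0]]
contact_force: [0.6, 0.3, -2.6]
opening: 19.1
finger_force: 39.2
```

Call:
step_arm:
  increments:
    - [-0.03, 0.04, 0, 0, 0, 0, -0.7]
    - [-0.065, 0.083, 0, 0, 0, 0, -0.7]
    - [-0.1, 0.128, 0, 0, 0, 0, -0.7]
    - [-0.135, 0.172, 0, 0, 0, 0, -0.7]
    - [-0.155, 0.2, 0, 0, 0, 0, -0.7]
    - [-0.1674, 0.214, 0, 0, 0, 0, -0.7]
    - [-0.1674, 0.214, 0, 0, 0, 0, -0.7]
    - [-0.1674, 0.214, 0, 0, 0, 0, -0.7]
    - [-0.1674, 0.214, 0, 0, 0, 0, -0.7]

```text
time: 6.08
ee_pos: [562.4, -7.6, 317.4]
ee_rot: [[-0.989, -0.145, 0.0], [-0.145, 0.989, -0.001], [-0.0, -0.001, -1.0]]
contact_force: [-0.2, -0.4, -1.1]
opening: 19.5
finger_force: 39.3
```

```bash
python3 - <<'E'
from fit import *
from plant import eyes,readout
c=eyes.capture("wrist"); s=readout.state(); print(s["ee_pos"],s["ee_rot"].round(4).tolist(),s["contact_force"],s["torque"])
pickle.dump((c,s),open("wrist3.pkl","wb"))
C["wrist"]=c
p=np.array(s["ee_pos"])
for q in ([562.7,-4.5,92],p-[0,0,152],p+[0,0,22]): print(proj("wrist",q))
I=np.ascontiguousarray(c["image"][:,:,::-1]); I=cv2.convertScaleAbs(I,alpha=1.8)
cv2.imwrite("pics/w3.png",cv2.resize(I[120:320,200:440],None,fx=3,fy=3,interpolation=cv2.INTER_CUBIC))
E
```

```text
[562.49324226  -7.25202978 317.45835481] [[-0.9893, -0.1458, 0.0002], [-0.1458, 0.9893, -0.0003], [-0.0002, -0.0004, -1.0]] [-0.32967515  0.36372172 -1.25641019] [-0.01009372 -0.00816049  0.02841898]
[324.35521488 172.65799052]
[322.44884477 186.14857147]
[322.52572954 268.93179817]
```

View pics/w3.png

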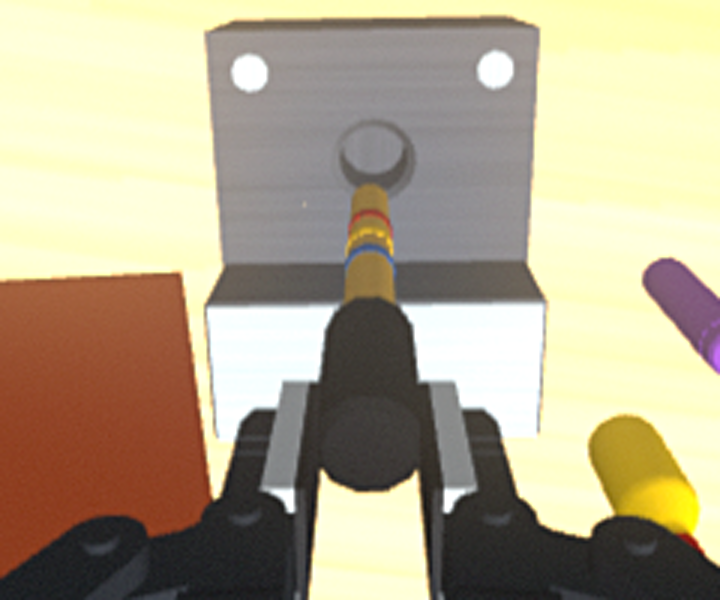

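Call:
step_arm:
  increments:
    - [-0.002, 0.0035, 0.01, 0, 0, 0, -0.7]
    - [-0.002, 0.0035, 0.035, 0, 0, 0, -0.7]
    - [-0.002, 0.0035, 0.06, 0, 0, 0, -0.7]
    - [-0.002, 0.0035, 0.065, 0, 0, 0, -0.7]
    - [-0.002, 0.0035, 0.075, 0, 0, 0, -0.7]
    - [-0.002, 0.0035, 0.083, 0, 0, 0, -0.7]
    - [-0.002, 0.0035, 0.09, 0, 0, 0, -0.7]
    - [-0.002, 0.0035, 0.098, 0, 0, 0, -0.7]
    - [-0.002, 0.0035, 0.106, 0, 0, 0, -0.7]
    - [-0.002, 0.0035, 0.11, 0, 0, 0, -0.7]
    - [-0.002, 0.0035, 0.11, 0, 0, 0, -0.7]

```text
time: 7.5
ee_pos: [564.2, -2.1, 206.9]
ee_rot: [[-0.989, -0.148, -0.001], [-0.148, 0.989, -0.0], [0.001, 0.0, -1.0]]
contact_force: [0.1, 0.1, -1.4]
opening: 19.3
finger_force: 39.3
```

Call:
step_arm:
  increments:
    - [0, 0, 0.002, 0, 0, 0, -0.7]
    - [0, 0, 0.004, 0, 0, 0, -0.7]
    - [0, 0, 0.006, 0, 0, 0, -0.7]
    - [0, 0, 0.008, 0, 0, 0, -0.7]
    - [0, 0, 0.01, 0, 0, 0, -0.7]
    - [0, 0, 0.01, 0, 0, 0, -0.7]

```text
time: 8.25
ee_pos: [569.4, -2.0, 202.3]
ee_rot: [[-0.989, -0.148, 0.013], [-0.148, 0.989, 0.001], [-0.013, -0.001, -1.0]]
contact_force: [0.4, 0.6, 32.3]
opening: 18.9
finger_force: 42.8
```

Call:
step_arm:
  increments:
    - [0, 0, -0.002, 0, 0, 0, -0.7]
    - [0, 0, -0.004, 0, 0, 0, -0.7]
    - [0, 0, -0.004, 0, 0, 0, -0.7]
    - [0, 0, -0.004, 0, 0, 0, -0.7]
    - [0, 0, -0.004, 0, 0, 0, -0.7]
    - [0, 0, -0.004, 0, 0, 0, -0.7]
    - [0, 0, -0.004, 0, 0, 0, -0.7]
    - [0, 0, -0.004, 0, 0, 0, -0.7]
    - [0, 0, -0.004, 0, 0, 0, -0.7]
    - [0, 0, -0.004, 0, 0, 0, -0.7]

```text
time: 9.5
ee_pos: [566.0, -2.0, 202.9]
ee_rot: [[-0.989, -0.148, 0.004], [-0.148, 0.989, 0.0], [-0.004, -0.0, -1.0]]
contact_force: [0.4, -0.0, 11.3]
opening: 19.2
finger_force: 40.7
```

```bash
python3 - <<'E'
from fit import *
from plant import eyes,readout
for n in("wrist",):
    c=eyes.capture(n); s=readout.state(); print(s["ee_pos"],s["ee_rot"].round(4).tolist(),s["contact_force"],s["joint_pos"])
    pickle.dump((c,s),open("wrist4.pkl","wb")); C["wrist"]=c
# band colours seen down the rod: scan columns along rod in image
p=np.array(s["ee_pos"]); I=c["image"]
for z in range(60,150,3):
    q=proj("wrist",[p[0],p[1],z]).round().astype(int); print(z,q,I[q[1]-0,q[0]-1:q[0]+2].mean(0).round().astype(int))
E
```

```text
[566.00307062  -2.0522147  202.93033591] [[-0.989, -0.1477, 0.0043], [-0.1477, 0.989, 0.0003], [-0.0043, -0.0003, -1.0]] [ 0.07654378  0.48169119 11.24319677] [-0.16622087  0.42726711  0.12768314  1.75921467 -0.0648414   0.95484287
  1.70637945]
60 [322 188] [74 50 31]
63 [322 188] [74 50 31]
66 [322 189] [81 29 26]
69 [322 190] [90 46 30]
72 [322 191] [82 63 35]
75 [322 191] [82 63 35]
78 [322 192] [77 64 34]
81 [322 193] [80 66 33]
84 [322 194] [87 71 26]
87 [322 195] [105  85  23]
90 [322 196] [108  87  29]
93 [322 197] [81 65 35]
96 [322 198] [78 62 33]
99 [322 198] [78 62 33]
102 [322 199] [72 59 40]
105 [322 200] [49 50 57]
108 [322 201] [29 44 72]
111 [322 202] [48 56 73]
114 [322 203] [72 65 53]
117 [322 205] [79 63 33]
120 [322 206] [78 63 33]
123 [322 207] [78 62 32]
126 [322 208] [78 63 33]
129 [322 209] [78 63 34]
132 [322 210] [78 63 33]
135 [322 211] [78 63 33]
138 [322 213] [78 63 33]
141 [322 214] [78 63 33]
144 [322 215] [77 62 32]
147 [322 217] [80 64 34]
```

Call:
step_arm:
  increments:
    - [0, 0, -0.01, 0, 0, 0, -0.7]
    - [0, 0, -0.035, 0, 0, 0, -0.7]
    - [0, 0, -0.07, 0, 0, 0, -0.7]
    - [0, 0, -0.1, 0, 0, 0, -0.7]
    - [0.01, -0.013, -0.116, 0, 0, 0, -0.7]
    - [0.035, -0.045, -0.116, 0, 0, 0, -0.7]
    - [0.07, -0.09, -0.116, 0, 0, 0, -0.7]
    - [0.105, -0.135, -0.116, 0, 0, 0, -0.7]
    - [0.14, -0.18, -0.11, 0, 0, 0, -0.7]
    - [0.16, -0.205, -0.09, 0, 0, 0, -0.7]
    - [0.1694, -0.2175, -0.065, 0, 0, 0, -0.7]
    - [0.1694, -0.2175, -0.035, 0, 0, 0, -0.7]
    - [0.1694, -0.2175, -0.021, 0, 0, 0, -0.7]
    - [0.1694, -0.2175, -0.021, 0, 0, 0, -0.7]
    - [0.1694, -0.2175, -0.021, 0, 0, 0, -0.7]

```text
time: 11.42
ee_pos: [429.4, -242.4, 223.0]
ee_rot: [[-0.989, -0.148, 0.001], [-0.148, 0.989, -0.001], [-0.001, -0.001, -1.0]]
contact_force: [0.2, 0.0, -1.4]
opening: 19.4
finger_force: 39.4
```

```bash
python3 - <<'E'
from fit import *
from plant import eyes,readout
c=eyes.capture("wrist"); s=readout.state(); print(s["ee_pos"],s["ee_rot"].round(4).tolist(),s["contact_force"])
pickle.dump((c,s),open("wrist5.pkl","wb")); C["wrist"]=c
for q in ([429,-241,60],[430,-240,60],np.array(s["ee_pos"])-[0,0,153]): print(proj("wrist",q))
I=np.ascontiguousarray(c["image"][:,:,::-1]); I=cv2.convertScaleAbs(I,alpha=1.8)
cv2.imwrite("pics/w5.png",cv2.resize(I[140:290,240:400],None,fx=4,fy=4,interpolation=cv2.INTER_CUBIC))
E
```

```text
[ 429.48122668 -242.42761128  223.13038624] [[-0.989, -0.1481, 0.0014], [-0.1481, 0.989, -0.0006], [-0.0013, -0.0008, -1.0]] [ 0.17568681 -0.6414376  -1.4372951 ]
[323.44642457 183.29550063]
[324.15137988 184.22198204]
[322.19236924 185.76979469]
```

Call:
step_arm:
  increments:
    - [0, 0, 0.006, 0, 0, 0, -0.7]
    - [0, 0, 0.011, 0, 0, 0, -0.7]
    - [0, 0, 0.016, 0, 0, 0, -0.7]
    - [0, 0, 0.021, 0, 0, 0, -0.7]
    - [0, 0, 0.025, 0, 0, 0, -0.7]
    - [0, 0, 0.025, 0, 0, 0, -0.7]

```text
time: 12.22
ee_pos: [428.8, -242.1, 196.9]
ee_rot: [[-0.989, -0.148, -0.001], [-0.148, 0.989, 0.0], [0.001, 0.0, -1.0]]
contact_force: [-0.1, 0.2, -1.1]
opening: 19.0
finger_force: 39.3
```

Tip is 16 mm into the hole without force; going on.

Call:
step_arm:
  increments:
    - [0, 0, 0.006, 0, 0, 0, -0.7]
    - [0, 0, 0.012, 0, 0, 0, -0.7]
    - [0, 0, 0.017, 0, 0, 0, -0.7]
    - [0, 0, 0.022, 0, 0, 0, -0.7]
    - [0, 0, 0.026, 0, 0, 0, -0.7]
    - [0, 0, 0.028, 0, 0, 0, -0.7]
    - [0, 0, 0.029, 0, 0, 0, -0.7]
    - [0, 0, 0.029, 0, 0, 0, -0.7]

```text
time: 13.22
ee_pos: [429.1, -242.3, 168.3]
ee_rot: [[-0.989, -0.148, 0.0], [-0.148, 0.989, -0.0], [-0.0, -0.0, -1.0]]
contact_force: [-0.2, -0.7, -1.7]
opening: 18.8
finger_force: 39.4
```

Call:
step_arm:
  increments:
    - [0, 0, 0.001, 0, 0, 0, -0.7]
    - [0, 0, 0.002, 0, 0, 0, -0.7]
    - [0, 0, 0.002, 0, 0, 0, -0.7]

```text
time: 13.6
ee_pos: [430.7, -243.1, 167.8]
ee_rot: [[-0.989, -0.148, 0.004], [-0.148, 0.989, -0.002], [-0.004, -0.002, -1.0]]
contact_force: [-0.0, -0.2, 13.2]
opening: 19.3
finger_force: 40.9
```

Call:
step_arm:
  increments:
    - [0, 0, -0.002, 0, 0, 0, -0.7]
    - [0, 0, -0.002, 0, 0, 0, -0.3]
    - [0, 0, -0.002, 0, 0, 0, 0]
    - [0, 0, -0.002, 0, 0, 0, 0.5]
    - [0, 0, -0.002, 0, 0, 0, 1]
    - [0, 0, -0.002, 0, 0, 0, 1]
    - [0, 0, -0.012, 0, 0, 0, 1]
    - [0, 0, -0.04, 0, 0, 0, 1]
    - [0, 0, -0.07, 0, 0, 0, 1]

```text
time: 14.72
ee_pos: [428.8, -242.2, 237.5]
ee_rot: [[-0.989, -0.148, -0.0], [-0.148, 0.989, -0.0], [0.0, 0.0, -1.0]]
contact_force: [0.7, -0.3, 0.8]
opening: 85.3
finger_force: 0.0
```

```bash
python3 - <<'E'
from fit import *
from plant import eyes,readout
c=eyes.capture("wrist"); s=readout.state(); print(s["ee_pos"],s["contact_force"])
pickle.dump((c,s),open("wrist6.pkl","wb")); C["wrist"]=c
cv2.imwrite("pics/w6.png",c["image"][:,:,::-1])
# rod dark handle top: compare with expected projection
p0=np.array([429.8,-241.5]); 
for z in (190,140,60): print(z,proj("wrist",[*p0,z]))
g=c["image"].max(2).astype(int)
q=proj("wrist",[*p0,165]).round().astype(int)
m=(g<50).astype(np.uint8); n,l,st,ce=cv2.connectedComponentsWithStats(m)
for i in range(1,n):
    if st[i,4]>80 and abs(ce[i][0]-q[0])<60 and abs(ce[i][1]-q[1])<60: print(st[i],ce[i].round(1))
inc([[429,-243,345],[540,0,345],[470,283,345]],83.2)
E
```

```text
[ 430.32704029 -243.2434189   241.20178744] [ 1.00761763 -0.60832646  3.30635836]
190 [322.78832692 222.1754693 ]
140 [322.68666439 202.10355785]
60 [322.58217462 181.473446  ]
[310 192  26  41 836] [322.4 212.5]
[0.0008, 0.0001, -0.1038] [-0.12, 0.28, 15.27]
[-0.1448, 0.2242, -0.1038] [-0.12, 0.28, 15.27]
[-0.1172, 0.5144, -0.1047] [-0.12, 0.28, 15.27]
```

Call:
step_arm:
  increments:
    - [0, 0, -0.06, 0, 0, 0, 1]
    - [-0.03, 0.045, -0.105, 0, 0, 0, 1]
    - [-0.065, 0.1, -0.105, 0, 0, 0, 1]
    - [-0.1, 0.155, -0.105, 0, 0, 5, 1]
    - [-0.145, 0.224, -0.105, 0, 0, 10, 1]
    - [-0.145, 0.28, -0.105, 0, 0, 15.3, 1]
    - [-0.14, 0.34, -0.105, 0, 0, 15.3, 1]
    - [-0.13, 0.4, -0.105, 0, 0, 15.3, 1]
    - [-0.12, 0.46, -0.105, 0, 0, 15.3, 1]
    - [-0.117, 0.5144, -0.105, 0, 0, 15.3, 1]
    - [-0.117, 0.5144, -0.105, 0, 0, 15.3, 1]
    - [-0.117, 0.5144, -0.105, 0, 0, 15.3, 1]
    - [-0.117, 0.5144, -0.105, 0, 0, 15.3, 1]
    - [-0.117, 0.5144, -0.105, 0, 0, 15.3, 1]

```text
time: 16.52
ee_pos: [469.3, 282.3, 341.5]
ee_rot: [[-0.993, 0.121, 0.0], [0.121, 0.993, -0.0], [-0.0, -0.0, -1.0]]
contact_force: [-0.4, -1.0, -0.4]
opening: 85.6
finger_force: 0.0
```

```bash
python3 - <<'E'
from fit import *
from plant import eyes,readout
c=eyes.capture("wrist"); s=readout.state(); print(s["ee_pos"],s["ee_rot"].round(3).tolist())
pickle.dump((c,s),open("wrist7.pkl","wb")); C["wrist"]=c
I=c["image"]; cv2.imwrite("pics/w7.png",I[:,:,::-1])
hsv=cv2.cvtColor(I,cv2.COLOR_RGB2HSV)
for nm,x,y,zt in (("red",438.5,285.6,112),("blue",512,277,148),("yellow",586,267,130)):
    q=proj("wrist",[x,y,zt]); print(nm,"exp top",q.round(1),"band mid",proj("wrist",[x,y,zt-20]).round(1))
    u,v=q.round().astype(int); sub=hsv[max(v-30,0):v+30,u-30:u+30]
    # grey bright top face: low sat, bright
    m=((sub[...,1]<60)&(sub[...,2]>100)).astype(np.uint8)
    n,l,st,ce=cv2.connectedComponentsWithStats(m)
    for i in range(1,n):
        if st[i,4]>60: print("  ",st[i]+[u-30,max(v-30,0),0,0,0],(ce[i]+[u-30,max(v-30,0)]).round(1))
E
```

```text
[469.14717178 282.55431725 341.4005721 ] [[-0.993, 0.12, 0.0], [0.12, 0.993, -0.0], [-0.0, -0.0, -1.0]]
red exp top [321.9 149.5] band mid [322.  147.5]
   [316 140  18  20 287] [324.5 149.4]
blue exp top [322.2 208.8] band mid [322.2 204. ]
   [315 200  20  19 289] [324.5 209.1]
yellow exp top [321.5 251.7] band mid [321.6 245.4]
   [315 244  18  16 219] [323.9 251.9]
```

```bash
python3 - <<'E'
from fit import *
inc([[438.5,287.5,180]],83.2)
E
```

```text
[0.0311, 0.0012, 0.1614] [-0.01, 0.02, -0.12]
```

Call:
step_arm:
  increments:
    - [0.031, 0.0012, 0.03, 0, 0, 0, 1]
    - [0.031, 0.0012, 0.08, 0, 0, 0, 1]
    - [0.031, 0.0012, 0.125, 0, 0, 0, 1]
    - [0.031, 0.0012, 0.155, 0, 0, 0, 1]
    - [0.031, 0.0012, 0.161, 0, 0, 0, 1]
    - [0.031, 0.0012, 0.161, 0, 0, 0, 1]
    - [0.031, 0.0012, 0.161, 0, 0, 0, 1]

```text
time: 17.45
ee_pos: [438.8, 289.1, 181.6]
ee_rot: [[-0.993, 0.119, 0.002], [0.119, 0.993, 0.001], [-0.002, 0.002, -1.0]]
contact_force: [-0.7, 0.1, 0.8]
opening: 85.2
finger_force: 0.0
```

```bash
python3 - <<'E'
from fit import *
from plant import eyes,readout
c=eyes.capture("wrist"); s=readout.state(); print(s["ee_pos"],s["ee_rot"].round(3).tolist())
pickle.dump((c,s),open("wrist8.pkl","wb")); C["wrist"]=c
I=c["image"]; hsv=cv2.cvtColor(I,cv2.COLOR_RGB2HSV)
X=[438.5,287.5,112]; q=proj("wrist",X); print(q,proj("wrist",[439.5,287.5,112])-q,proj("wrist",[438.5,288.5,112])-q)
u,v=q.round().astype(int); o=[u-40,v-40]; sub=hsv[o[1]:v+40,o[0]:u+40]
m=((sub[...,1]<60)&(sub[...,2]>100)).astype(np.uint8)
n,l,st,ce=cv2.connectedComponentsWithStats(m)
for i in range(1,n):
    if st[i,4]>60: print("  ",st[i]+[*o,0,0,0],(ce[i]+o).round(1))
E
```

```text
[438.70121713 289.0518888  181.46853496] [[-0.993, 0.119, 0.002], [0.119, 0.993, 0.001], [-0.002, 0.002, -1.0]]
[320.23420591 210.99154483] [0.13870722 1.06717042] [ 1.14103006 -0.12821668]
   [308 197  29  28 645] [322.3 210.5]
```

Call:
step_arm:
  increments:
    - [0, 0, 0.03, 0, 0, 0, 1]
    - [0, 0, 0.06, 0, 0, 0, 1]
    - [0, 0, 0.085, 0, 0, 0, 1]
    - [0, 0, 0.097, 0, 0, 0, 1]
    - [0, 0, 0.097, 0, 0, 0, 0]
    - [0, 0, 0.097, 0, 0, 0, -0.6]
    - [0, 0, 0.097, 0, 0, 0, -0.6]
    - [0, 0, 0.097, 0, 0, 0, -0.6]
    - [0, 0, 0.097, 0, 0, 0, -0.6]
    - [0, 0, 0.097, 0, 0, 0, -0.6]
  squeeze: 60

```text
time: 18.75
ee_pos: [438.7, 288.9, 84.3]
ee_rot: [[-0.993, 0.119, 0.002], [0.119, 0.993, 0.001], [-0.002, 0.001, -1.0]]
contact_force: [-1.5, -0.3, 7.9]
opening: 25.1
finger_force: 58.5
```

Call:
step_arm:
  increments:
    - [0, 0, -0.01, 0, 0, 0, -0.6]
    - [0, 0, -0.03, 0, 0, 0, -0.6]
    - [0, 0, -0.07, 0, 0, 0, -0.6]
    - [0, 0, -0.12, 0, 0, 0, -0.6]
    - [0, 0, -0.17, 0, 0, 0, -0.6]
    - [0, 0, -0.19, 0, 0, 0, -0.6]
    - [0, 0, -0.19, 0, 0, 0, -0.6]

```text
time: 19.62
ee_pos: [438.2, 288.9, 274.7]
ee_rot: [[-0.993, 0.118, 0.002], [0.118, 0.993, 0.002], [-0.002, 0.002, -1.0]]
contact_force: [0.3, 0.3, -5.9]
opening: 25.1
finger_force: 59.9
```

```bash
python3 - <<'E'
from fit import *
inc([[438.5,289,274],[500,150,274],[563,-3.5,274]],98.7)
E
```

```text
[-0.0002, 0.0001, 0.0007] [0.1, 0.13, -15.5]
[-0.0778, -0.1306, 0.0006] [0.1, 0.13, -15.5]
[-0.1585, -0.2756, 0.0005] [0.1, 0.13, -15.5]
```

Call:
step_arm:
  increments:
    - [-0.015, -0.026, 0, 0, 0, -3, -0.6]
    - [-0.04, -0.07, 0, 0, 0, -7, -0.6]
    - [-0.07, -0.12, 0, 0, 0, -12, -0.6]
    - [-0.1, -0.17, 0, 0.1, 0.1, -15.5, -0.6]
    - [-0.13, -0.225, 0, 0.1, 0.1, -15.5, -0.6]
    - [-0.15, -0.26, 0, 0.1, 0.1, -15.5, -0.6]
    - [-0.1585, -0.2756, 0, 0.1, 0.1, -15.5, -0.6]
    - [-0.1585, -0.2756, 0, 0.1, 0.1, -15.5, -0.6]
    - [-0.1585, -0.2756, 0, 0.1, 0.1, -15.5, -0.6]
    - [-0.1585, -0.2756, 0, 0.1, 0.1, -15.5, -0.6]
    - [-0.1585, -0.2756, 0, 0.1, 0.1, -15.5, -0.6]

```text
time: 21.0
ee_pos: [562.6, -2.8, 273.3]
ee_rot: [[-0.988, -0.153, -0.002], [-0.153, 0.988, -0.002], [0.002, -0.001, -1.0]]
contact_force: [-0.5, -0.8, -5.5]
opening: 24.9
finger_force: 60.0
```

```bash
python3 - <<'E'
from fit import *
from plant import eyes,readout
c=eyes.capture("wrist"); s=readout.state(); p=np.array(s["ee_pos"]); print(p,s["ee_rot"].round(4).tolist(),s["contact_force"])
pickle.dump((c,s),open("wrist9.pkl","wb")); C["wrist"]=c
I=c["image"]; 
q=proj("wrist",[563,-3.5,92]); print("bore",q,proj("wrist",[564,-3.5,92])-q,proj("wrist",[563,-2.5,92])-q)
print("tcp axis top",proj("wrist",p+[0,0,28]),"foot",proj("wrist",p-[0,0,64]))
J=cv2.convertScaleAbs(np.ascontiguousarray(I[:,:,::-1]),alpha=1.8)
cv2.imwrite("pics/w9.png",cv2.resize(J[110:290,235:435],None,fx=3,fy=3,interpolation=cv2.INTER_CUBIC))
E
```

```text
[562.62665378  -2.95723762 273.29290966] [[-0.9883, -0.1525, -0.0016], [-0.1525, 0.9883, -0.0016], [0.0018, -0.0013, -1.0]] [ 0.36516794  0.11173278 -3.96388178]
bore [321.64911333 180.32473298] [-0.12156833  0.76766403] [0.78923876 0.11929057]
tcp axis top [321.50671785 274.75631626] foot [321.90502092 213.5915134 ]
```

View pics/w9.png

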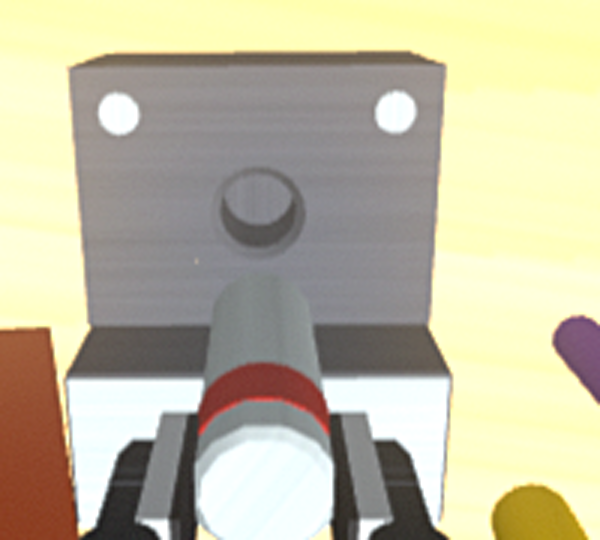

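Call:
step_arm:
  increments:
    - [-0.0003, -0.0006, 0.02, 0, 0, 0, -0.6]
    - [-0.0003, -0.0006, 0.05, 0, 0, 0, -0.6]
    - [-0.0003, -0.0006, 0.085, 0, 0, 0, -0.6]
    - [-0.0003, -0.0006, 0.105, 0, 0, 0, -0.6]
    - [-0.0003, -0.0006, 0.11, 0, 0, 0, -0.6]
    - [-0.0003, -0.0006, 0.113, 0, 0, 0, -0.6]
    - [-0.0003, -0.0006, 0.116, 0, 0, 0, -0.6]
    - [-0.0003, -0.0006, 0.119, 0, 0, 0, -0.6]
    - [-0.0003, -0.0006, 0.122, 0, 0, 0, -0.6]
    - [-0.0003, -0.0006, 0.125, 0, 0, 0, -0.6]
    - [-0.0003, -0.0006, 0.125, 0, 0, 0, -0.6]

```text
time: 22.42
ee_pos: [562.7, -4.5, 147.9]
ee_rot: [[-0.988, -0.151, -0.002], [-0.151, 0.988, -0.002], [0.003, -0.001, -1.0]]
contact_force: [0.5, 0.6, -4.6]
opening: 25.0
finger_force: 60.0
```

Call:
step_arm:
  increments:
    - [0, 0, 0.004, 0, 0, 0, -0.6]
    - [0, 0, 0.008, 0, 0, 0, -0.6]
    - [0, 0, 0.012, 0, 0, 0, -0.6]
    - [0, 0, 0.016, 0, 0, 0, -0.6]
    - [0, 0, 0.02, 0, 0, 0, -0.6]
    - [0, 0, 0.024, 0, 0, 0, -0.6]
    - [0, 0, 0.028, 0, 0, 0, -0.6]
    - [0, 0, 0.031, 0, 0, 0, -0.6]
    - [0, 0, 0.031, 0, 0, 0, -0.6]

```text
time: 23.55
ee_pos: [562.7, -4.6, 117.0]
ee_rot: [[-0.988, -0.151, -0.002], [-0.151, 0.988, -0.002], [0.002, -0.001, -1.0]]
contact_force: [-0.7, -0.3, -4.5]
opening: 25.1
finger_force: 60.0
```

Call:
step_arm:
  increments:
    - [0, 0, 0.001, 0, 0, 0, -0.6]
    - [0, 0, 0.002, 0, 0, 0, -0.6]
    - [0, 0, 0.003, 0, 0, 0, -0.6]
    - [0, 0, 0.004, 0, 0, 0, -0.6]
    - [0, 0, 0.0045, 0, 0, 0, -0.6]
    - [0, 0, 0.0045, 0, 0, 0, -0.6]

```text
time: 24.3
ee_pos: [564.2, -4.5, 114.4]
ee_rot: [[-0.989, -0.151, 0.002], [-0.151, 0.989, -0.001], [-0.001, -0.002, -1.0]]
contact_force: [-2.5, -0.4, 12.1]
opening: 25.4
finger_force: 61.7
```

Call:
step_arm:
  increments:
    - [0, 0, -0.0015, 0, 0, 0, -0.6]
    - [0, 0, -0.0015, 0, 0, 0, -0.3]
    - [0, 0, -0.0015, 0, 0, 0, 0]
    - [0, 0, -0.0015, 0, 0, 0, 0.5]
    - [0, 0, -0.0015, 0, 0, 0, 1]
    - [0, 0, -0.0015, 0, 0, 0, 1]
    - [0, 0, -0.0015, 0, 0, 0, 1]
    - [0, 0, -0.015, 0, 0, 0, 1]
    - [0, 0, -0.05, 0, 0, 0, 1]
    - [0, 0, -0.1, 0, 0, 0, 1]
    - [0, 0, -0.15, 0, 0, 0, 1]
    - [0, 0, -0.16, 0, 0, 0, 1]
    - [0, 0, -0.16, 0, 0, 0, 1]

```text
time: 25.92
ee_pos: [563.2, -4.3, 273.5]
ee_rot: [[-0.988, -0.151, -0.0], [-0.151, 0.988, -0.002], [0.0, -0.002, -1.0]]
contact_force: [0.5, -0.3, -0.6]
opening: 85.7
finger_force: 0.0
```

```bash
python3 - <<'E'
from fit import *
from plant import eyes,readout
def blobs(c,q,r,f):
    u,v=q.round().astype(int); o=[max(u-r,0),max(v-r,0)]; hsv=cv2.cvtColor(c["image"],cv2.COLOR_RGB2HSV)[o[1]:v+r,o[0]:u+r]
    n,l,st,ce=cv2.connectedComponentsWithStats(f(hsv).astype(np.uint8))
    return [((st[i]+[*o,0,0,0]).tolist(),(ce[i]+o).round(1).tolist()) for i in range(1,n) if st[i,4]>40]
red=lambda h:((h[...,0]<8)|(h[...,0]>172))&(h[...,1]>120)
for n in ("wrist","scene","top"):
    c=eyes.capture(n); C[n]=c
    print(n,"top exp",proj(n,[563,-3.6,142]),"band exp",proj(n,[563,-3.6,122]),"if 10 higher",proj(n,[563,-3.6,152]))
    q=proj(n,[563,-3.6,135])
    print("  red",blobs(c,q,30,red)); print("  bright",blobs(c,q,18,lambda h:(h[...,1]<60)&(h[...,2]>100)))
    cv2.imwrite(f"pics/{n}_end.png",c["image"][:,:,::-1])
    if n!="wrist":
        d=np.abs(c["image"].astype(int)-pickle.load(open(n+".pkl","rb"))["image"]).max(2)>40
        k,l,st,ce=cv2.connectedComponentsWithStats(d.astype(np.uint8)); print("  diff",[st[i].tolist() for i in range(1,k) if st[i,4]>15])
s=readout.state(); print(s["time"],s["ee_pos"],s["contact_force"],s["opening"])
E
```

```text
wrist top exp [322.95106771 190.96675777] band exp [322.93491632 186.06823083] if 10 higher [322.95993226 193.65526962]
  red [([310, 174, 24, 10, 62], [322.3, 177.1])]
  bright [([311, 179, 24, 24, 456], [322.3, 190.7])]
scene top exp [327.58513011 189.31710207] band exp [327.30843321 195.351473  ] if 10 higher [327.7269682  186.22381234]
  red [([321, 197, 13, 7, 54], [326.6, 200.1])]
  bright [([322, 186, 12, 10, 88], [327.3, 190.5])]
  diff [[342, 0, 10, 21, 162], [357, 0, 23, 26, 234], [121, 2, 10, 9, 50], [302, 10, 61, 141, 5249], [155, 25, 22, 5, 35], [111, 37, 23, 37, 331], [146, 42, 5, 5, 17], [192, 50, 8, 30, 139], [166, 61, 24, 18, 192], [132, 81, 9, 13, 54], [355, 110, 12, 20, 187], [355, 130, 8, 7, 20], [322, 187, 12, 8, 75]]
top top exp [316.65119368 200.31350569] band exp [316.6744     201.40439341] if 10 higher [316.63925429 199.75225626]
  red []
  bright []
  diff [[264, 102, 121, 298, 24686], [311, 198, 13, 6, 20], [341, 214, 7, 7, 38], [295, 223, 6, 6, 30], [184, 254, 21, 13, 214], [0, 348, 26, 28, 495]]
26.075 [562.33900156  -4.2794829  271.35437062] [ 0.5340982  -0.21803083 -0.21730491] 85.64164771483388
```

```bash
python3 -c "
from plant import ctrl
print(ctrl.sign_off())"
```

```text
the job is handed in; nothing more can be done
None
```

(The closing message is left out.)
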